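Register a serving board against the fence and flip stop

TASK

Flip the hinged stop on the bench fence down with a fingertip, then push the wooden paddle board along the bench, without lifting it, until its long edge lies flat against the fence and its square end is tight against the lowered stop. Leave the sander, the glue bottle and the sanding block where they are, and finish clear of everything.

Things in the scene. Friction and masses are not known exactly. Their poses are not given: they have to be found in the camera images.
- fence: Aluminium T-slot fence lying on the bench, fixed: 60 mm deep (its x), 640 mm long (its y), 30 mm high. Origin: centre of its underside, on the bench. Work lies against its front face, the plane x = -30 mm in this frame, looking to -x, towards the robot. At y = +-290 mm a star knob 38 mm across stands on it, top 54 mm above the bench.
- stop: Fixed steel bracket of the flip stop, on top of the fence, axes parallel to the fence's. Origin: on the fence's top and centre line (30 mm above the bench), at mid-width of the arm. Two cheeks (6 mm thick, outer faces at y = +-17.5 mm) hold the hinge pin. A clamp knob 26 mm across sits at x = +4, y = -36 mm. Nothing of the bracket is higher than 22 mm above this origin.
- stop_pin (a point): Middle of the stop arm's hinge pin, which runs along the fence (y): 44 mm above the bench, 4 mm in front of the fence's front face. Fixed to the bracket, axes parallel to the fence's.
- stop_arm (a joint): Angle of the stop's aluminium arm, rad: 0 = fully down (working), on its limit; grows as it swings up and back over the fence to its other limit, 2.3, where it rests at the start, leaning away from the robot. No spring, little friction: pushed forward (to -x of the fence) past its balance point near 1.9, it drops to 0 by its own weight.
- stop_tip (a point): End of the thumb lip (5 mm thick) at the free end of the stop arm, mid-width, 74 mm from the pin; moves with the arm. The arm is 20 mm wide (y). Leaning back at 2.3 rad the tip is some 51 mm behind the pin and 98 mm above the bench, and the arm's highest point 117 mm above the bench; it reaches at most 120 mm while swinging over.
- stop_pad (a point): Centre of the arm's flat side that faces +y of the fence, where the work's end butts; moves with the arm. With the arm down it is 18 mm above the bench and 45 mm in front of the fence's face, on the plane y = +10 mm of the bracket's frame; the side spans 20 to 70 mm in front of the face and 8 to 38 mm above the bench.
- board: Loose paddle-shaped serving board of pale hardwood, lying flat, 0.25 to 0.5 kg: blade 90 mm (its x) by 200 mm (its y), 24 mm thick, with a round handle 24 mm thick and 80 mm long on the middle of its +y end, to y = +180 mm. Origin: centre of the blade's underside. The edge at x = +45 mm goes to the fence, the square end at y = -100 mm to the stop. Starts within 0.2 rad of parallel to the fence.
- board_corner_end (a point): Corner of the board's fence-side edge at the square end, at the underside.
- board_corner_handle (a point): Corner of the board's fence-side edge at the handle's side, at the underside.
- board_end (a point): Middle of the board's square end, at the underside.
- sander: Loose orbital sander standing on its round pad, to the robot's right: 125 mm pad, 152 mm high, 1.3 kg, dust port to its -y. Origin: centre of the pad's underside. Leave alone.
- glue: Loose white glue bottle, 60 mm across, 160 mm high, to the robot's right, past the fence's end. Origin: centre of its underside. Leave alone.
- sanding_block: Loose cork sanding block 60 x 110 x 32 mm, to the robot's left. Origin: centre of its underside. Leave alone.

How it is judged:
By the outcome, as a careful person would: the job done as asked, in the order asked, and still so for the second after the job is handed in, with the robot touching nothing.
It also fails if it takes over 72 s, if anything falls off the work surface, if the arm or the gripper's body presses on something with over 40 N, if the wrist force passes 120 N, or if a joint passes its speed limit or range.

ROBOT

A 6-joint arm with a two-finger parallel gripper is mounted at the origin on the work surface. World frame = base frame: x ahead of the robot, y to its left, z up, the work surface at z = 0. Lengths are in m, angles in rad, forces in N, time in s.
With the tool pointing down it reaches from about 0.35 to 0.875 m from the base axis. Payload 15.5 kg.
Tool frame: the origin (TCP) lies midway between the tips of the shut fingers; the grasp point (between the pads) lies 19 mm behind it (r.grip_depth is the distance from the TCP to the grasp point, in m); z points along the fingers, y is the line along which they close (so a half turn about z gives the same grasp; the last joint's range is limited). The gripper opens to 85 mm and grips with 20 to 120 N. Pads are 22 mm wide; open, the fingers measure 114 mm over their backs; the gripper's body (76 mm by 85 mm) begins 54 mm behind the grasp point. The pads swing forward as they close: fully open they stand 13 mm farther back than shut.
Start: joints at [-0.096, 0.494, 1.345, -0, 1.302, -0.096], TCP at [0.625, 0, 0.231] pointing down, gripper open.
Joint ranges: [-2.91, 2.91], [-0.82, 2.16], [0.22, 2.67], [-1.22, 4.37], [0.12, 2.79], [-3.08, 3.08]. Speed limits (rad/s): [1.89, 1.89, 2.57, 3.01, 3.01, 3.01].

INTERFACE

Orientations are given as [roll, pitch, yaw] about the fixed x, y, z axes, in that order (R = Rz(yaw) Ry(pitch) Rx(roll)).
In Python, from cell import r gives the robot as it stands. The module is installed in compiled form; this text tells all that it offers. Calls block until the motion is done:
- r.movep(position, orientation): joint-space move of the TCP to a pose.
- r.servo_line(position, attitude=None, vel=0.15, f_stop=None): straight line of the TCP; attitude=None keeps the orientation; vel is the mean speed in m/s. With f_stop (N) it stops when the force on the tool has changed by that much, and returns True; else False.
- r.move_joints(angles): joint-space move.
- r.set_gripper(opening): opening from 0.0 (shut) to 1.0 (fully open); the grip force is fixed at half the most; returns when the fingers have stopped.
- r.hold(seconds).
- r.inverse_kinematics(position, orientation): joint angles nearest the present ones, or None.
- r.camera(name): name is "scene" or "side" or "wrist"; returns a dict with "color" (400x640x3 uint8, red, green, blue), "fx", "fy", "cx", "cy" (pixels), "camera_from_world" (4x4, takes a point from world to camera coordinates). Camera axes: x right, y down, z forward; pixel columns grow to the right and rows downward; lengths in m; the calibration is good to about 2 mm. A picture is of the moment at which its call begins. There is no depth.
A pose or a line that the arm cannot do raises r.IKError and nothing moves.
- r.finish_job(): hands the job in; it is judged then, once.
Readings, each from a call of its own:
- r.read_t(): time.
- r.read_qpos(): joint angles.
- r.read_qd(): joint speeds.
- r.read_tau(): joint torques, N m.
- r.read_eef_pos(): TCP position.
- r.read_eef_rot(): TCP orientation.
- r.read_ft_force(): force on the tool from outside, world axes, zero at the start.
- r.read_wrist_torque(): the same for the moment, N m.
- r.read_grip_width(): opening from 0.0 (shut) to 1.0 (fully open).
- r.read_grip_force(): force on a finger pad.
Only numpy, scipy, OpenCV 4.12 (cv2) and the standard library are available. Lean on these libraries where they do the work, as an engineer would, in place of code of your own. Each camera call takes 0.05 s, during which the arm holds its last target. There are 200 camera calls.

## Working session

There is one attempt and no reset: what is moved stays moved. The work goes in short steps, each a Python script; the robot and the scene stay as the last script left them, time stands still between calls to the robot, and variables do not carry over. Pictures are saved under pics/ and viewed, at most 10 in all, crops included, and the job is handed in when it is done.

```bash
mkdir -p pics
cat > h.py <<'E'
import numpy as np, cv2
from cell import r
def snap(name,fn=None):
    c=r.camera(name)
    if fn: cv2.imwrite('pics/'+fn,c["color"][:,:,::-1]); np.savez('pics/'+fn+'.npz',**c)
    return c
def ray(c,u,v):
    T=np.array(c["camera_from_world"]); R=T[:3,:3]; o=-R.T@T[:3,3]
    return o, R.T@np.array([(u-c["cx"])/c["fx"],(v-c["cy"])/c["fy"],1.])
def onz(c,u,v,z):
    o,d=ray(c,u,v); return o+d*(z-o[2])/d[2]
def proj(c,p):
    T=np.array(c["camera_from_world"]); q=T[:3,:3]@np.array(p)+T[:3,3]
    return np.array([c["cx"]+c["fx"]*q[0]/q[2], c["cy"]+c["fy"]*q[1]/q[2]])
E
python3 - <<'E'
from h import *
for n in ("scene","side","wrist"):
    c=snap(n,n+"0.png"); o,d=ray(c,c["cx"],c["cy"]); print(n,o,d,c["fx"])
E
```

```text
scene [1.13159804 1.01411104 0.94162863] [-0.40738277 -0.68796115 -0.60062362] 390.94172699663056
side [0.39218978 1.21404543 1.16256076] [ 0.10257638 -0.73431583 -0.67101293] 492.809458001056
wrist [0.62416394 0.08308414 0.37270819] [-8.41313508e-04 -3.24308675e-01 -9.45950937e-01] 281.3322039632925
```

View pics/scene0.png

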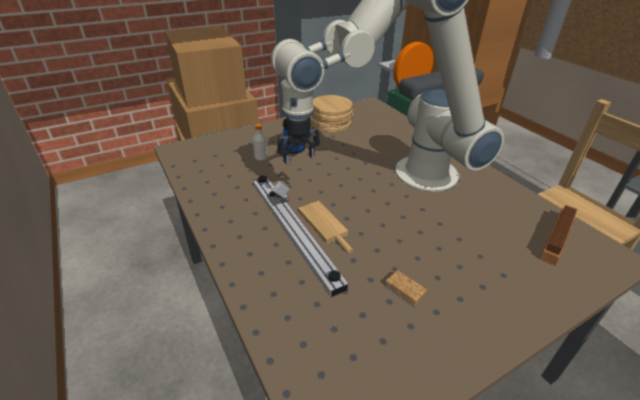

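View pics/side0.png

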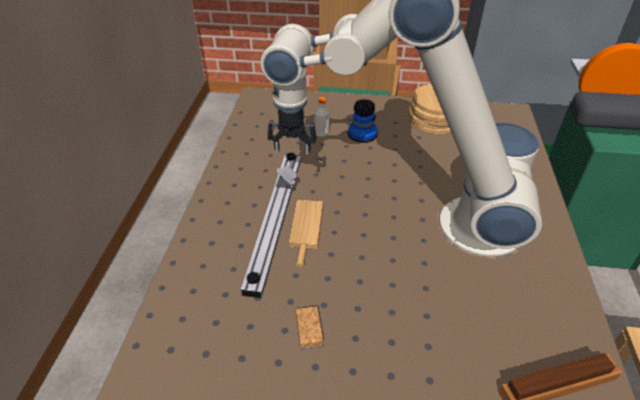

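Scene: fence runs from about (260,182) to (338,287), board blade around (323,222) with its handle tip at (347,248), and the stop at (279,188). Side: fence knobs at (291,158) and (252,279), board (307,225), stop (287,174), sander (363,122), glue (322,115), block (309,327).

```bash
cat > m.py <<'E'
from h import *
cs={n:np.load(f'pics/{n}0.png.npz') for n in("scene","side")}
K={"scene":[(263,180),(334,276)],"side":[(291,158),(252,279)]}
def comps(c,roi,f):
    x0,y0,x1,y1=roi; im=c["color"][y0:y1,x0:x1]; hsv=cv2.cvtColor(im,cv2.COLOR_RGB2HSV)
    m=f(hsv).astype(np.uint8); n,l,s,ce=cv2.connectedComponentsWithStats(m)
    return [(l==i,ce[i]+[x0,y0],s[i]) for i in range(1,n) if s[i][4]>25]
kn={}
for n in cs:
    for k,(u,v) in enumerate(K[n]):
        L=comps(cs[n],(u-14,v-12,u+14,v+12),lambda h:h[...,2]<45)
        for _,ce,s in L: print(n,"knob",k,ce,s, onz(cs[n],*ce,.045))
        print("guess", onz(cs[n],u,v,.05))
rois={"scene":(290,190,365,262),"side":(280,190,335,275)}
for n in cs:
    L=comps(cs[n],rois[n],lambda h:(h[...,0]>9)&(h[...,0]<25)&(h[...,1]>80)&(h[...,2]>150))
    for m,ce,s in sorted(L,key=lambda a:-a[2][4])[:1]:
        x0,y0=rois[n][:2]
        ys,xs=np.nonzero(m); P=np.array([onz(cs[n],x+x0,y+y0,.024)[:2] for x,y in zip(xs,ys)])
        print(n,"board area",s, "mean",P.mean(0))
        (cc,wh,a)=cv2.minAreaRect((P*1000).astype(np.float32)); print(cc,wh,a)
g={"glue":{"scene":(260,158),"side":(321,134)},"block":{"scene":(404,291),"side":(310,330)}}
for o in g:
    for n in cs: print(o,n,onz(cs[n],*g[o][n],.016))
print("sander", onz(cs["side"],363,133,.02))
for n,p in(("scene",(279,188)),("side",(287,174))): print("stop",onz(cs[n],*p,.06))
a=cs["scene"]["color"][150:300,240:360]; b=cs["side"]["color"][140:300,235:335]
a=cv2.resize(a,None,fx=3.4,fy=3.4,interpolation=2);b=cv2.resize(b,None,fx=3.6,fy=3.6,interpolation=2)
o=np.zeros((600,800,3),np.uint8);o[:a.shape[0],:a.shape[1]]=a;o[:b.shape[0],420:420+b.shape[1]]=b
cv2.imwrite("pics/z0.png",o[:,:,::-1])
E
python3 m.py
```

```text
scene knob 0 [261.97368421 178.84210526] [ 9  8  8  6 38] [ 0.67591876 -0.23135827  0.045     ]
guess [ 0.67807189 -0.21487051  0.05      ]
scene knob 1 [333.57317073 276.12195122] [ 8  8 11  9 82] [0.68998194 0.34972209 0.045     ]
guess [0.69107813 0.35363703 0.05      ]
side knob 0 [290.94 156.34] [10  7  9  7 50] [ 0.67518166 -0.23314506  0.045     ]
guess [ 0.67203588 -0.21669594  0.05      ]
side knob 1 [252.98969072 277.69072165] [10  5 12 11 97] [0.68946951 0.34733347 0.045     ]
guess [0.6899031  0.35620273 0.05      ]
scene board area [  9  11  53  51 999] mean [0.57235494 0.09826471]
(571.4257202148438, 121.63201904296875) (89.1902084350586, 287.9452819824219) 1.766600489616394
side board area [   9    9   34   68 1461] mean [0.57270107 0.10157841]
(572.3496704101562, 121.55609130859375) (91.5322036743164, 298.4794616699219) 1.6342753171920776
glue scene [ 0.60380155 -0.42997303  0.016     ]
glue side [ 0.58586386 -0.43270885  0.016     ]
block scene [0.52115194 0.48048681 0.016     ]
block side [0.50631126 0.4797085  0.016     ]
sander [ 0.41729863 -0.45426051  0.02      ]
stop [ 0.65050169 -0.12164641  0.06      ]
stop [ 0.66838356 -0.11059825  0.06      ]
```

View pics/z0.png

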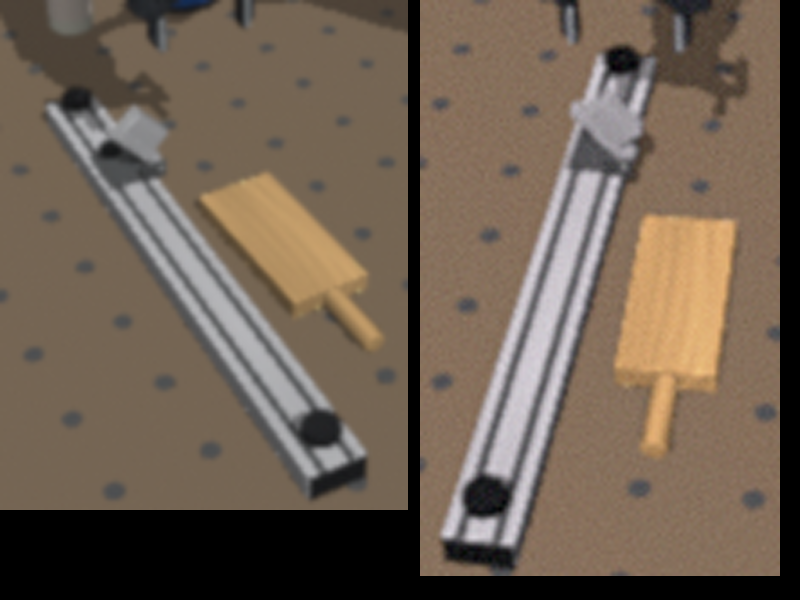

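View pics/wrist0.png

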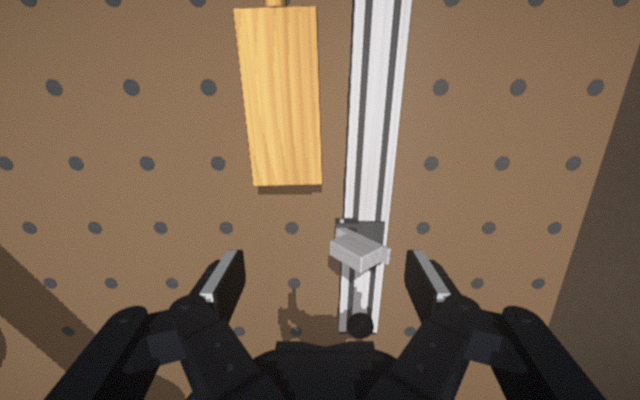

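The wrist view shows the board blade corners near (253,186), (321,184), (316,7) and (235,9). It also shows the fence edges at columns 345–380 and the stop arm at (358,250). I'll shut the gripper and look closer at the stop.

Run:
```python
from h import *
c=np.load('pics/wrist0.png.npz')
for p in [(253,186),(321,184),(316,7),(235,9)]: print("board",onz(c,*p,.024))
rot=r.read_eef_rot(); print(rot,r.read_t())
r.set_gripper(0.0)
r.movep([0.63,-0.07,0.24],rot)
c=snap("wrist","wrist1.png"); print(r.read_t(),r.read_eef_pos())
cv2.imwrite("pics/w1z.png",cv2.resize(c["color"][60:360,190:590],None,fx=2,fy=2,interpolation=2)[:,:,::-1])
```

```text
board [ 0.5311054  -0.02529851  0.024     ]
board [ 0.61936215 -0.02257929  0.024     ]
board [0.6148463 0.1746296 0.024    ]
board [0.52820976 0.17282077 0.024     ]
[-3.14069295e+00 -1.05561979e-04  1.57077540e+00] 0.15
1.35 [ 0.62990787 -0.07023134  0.23991655]
```

View pics/w1z.png

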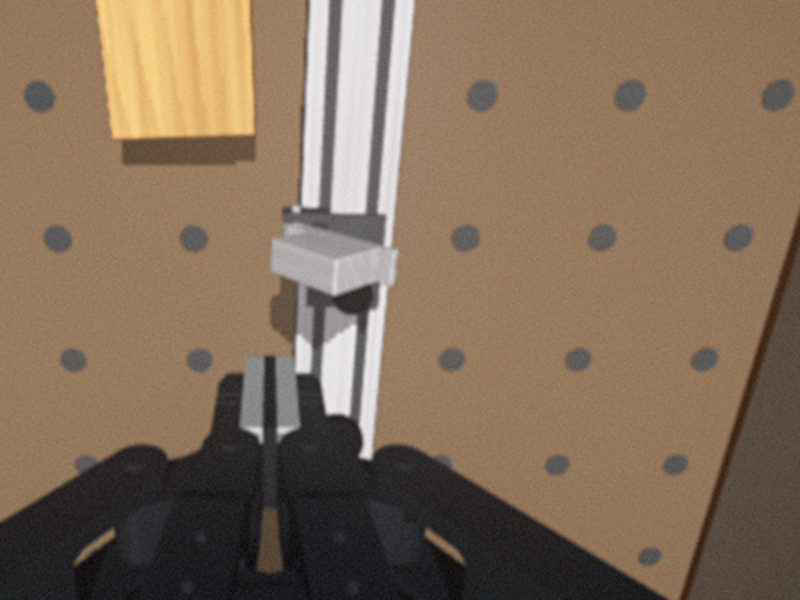

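Closer wrist view (zoom coordinates): fence edges run (313,0)→(296,350) and (414,0)→(374,460). The arm leans back with its lip end at (396,250)–(394,283), and the bracket's +y edge is near row 210.

Run:
```python
from h import *
c=np.load('pics/wrist1.png.npz'); Z=lambda x,y:(190+x/2,60+y/2)
for n,p,z in [("fL",(311,0),.03),("fL",(303,180),.03),("fR",(414,0),.03),("fR",(374,460),.03),("lipA",(396,250),.098),("lipB",(394,283),.098),("brk+y L",(285,208),.048),("brk+y R",(385,214),.033),("brk -y",(340,306),.035),("boardL",(112,138),.024),("boardR",(254,135),.024)]:
    print(n,onz(c,*Z(*p),z).round(4))
# fence edges by subpixel rows: bright region
hsv=cv2.cvtColor(c["color"],cv2.COLOR_RGB2HSV)
L=[];R=[]
for v in range(40,155,3):
    row=(hsv[v,320:420,1]<60)&(hsv[v,320:420,2]>140); x=np.nonzero(row)[0]
    if len(x)>5: L.append(onz(c,320+x[0]-.5,v,.03)); R.append(onz(c,320+x[-1]+.5,v,.03))
for nm,E in(("L",L),("R",R)):
    E=np.array(E); k=np.polyfit(E[:,1],E[:,0],1); print(nm,"x at y=0, slope",k, np.abs(np.polyval(k,E[:,1])-E[:,0]).max(),E[[0,-1],1])
```

```text
fL [0.6535 0.0523 0.03  ]
fL [ 0.6507 -0.0504  0.03  ]
fR [0.712  0.0521 0.03  ]
fR [ 0.7076 -0.2608  0.03  ]
lipA [ 0.6964 -0.0755  0.098 ]
lipB [ 0.6966 -0.0941  0.098 ]
brk+y L [ 0.6391 -0.0642  0.048 ]
brk+y R [ 0.703  -0.0716  0.033 ]
brk -y [ 0.6766 -0.1339  0.035 ]
boardL [ 0.5316 -0.0249  0.024 ]
boardR [ 0.6201 -0.0233  0.024 ]
L x at y=0, slope [0.02440733 0.65076222] 0.0008553464229906771 [ 0.07251047 -0.05541956]
R x at y=0, slope [0.02368643 0.71141976] 0.0006064000114976986 [ 0.07237979 -0.05554214]
```

Run:
```python
from h import *
rot=r.read_eef_rot()
r.movep([0.750,-0.085,0.20],rot)
r.servo_line([0.750,-0.085,0.087],vel=.12)
print(r.servo_line([0.650,-0.0855,0.087],vel=.06,f_stop=25), r.read_eef_pos(), r.read_ft_force())
r.hold(.5)
r.servo_line([0.650,-0.0855,0.24],vel=.15)
r.movep([0.60,-0.06,0.25],rot)
c=snap("wrist","wrist2.png"); print(r.read_t())
cv2.imwrite("pics/w2z.png",cv2.resize(c["color"][40:340,190:590],None,fx=2,fy=2,interpolation=2)[:,:,::-1])
```

```text
True [ 0.70819823 -0.08523779  0.08906606] [4.69430376 1.3231342  4.69781333]
6.025
```

View pics/w2z.png

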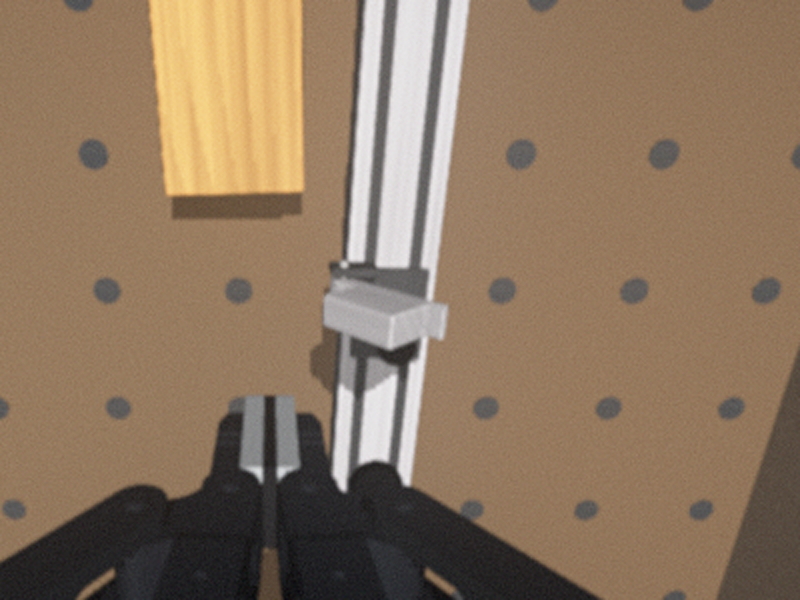

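The arm is still back (lip end at zoom (440,320)): the lip's rub on the finger set off the force stop. I'll move the finger along the lip's own arc instead, so it doesn't slide.

Run:
```python
from h import *
rot=r.read_eef_rot()
r.movep([0.740,-0.085,0.18],rot)
r.servo_line([0.725,-0.085,0.087],vel=.12)
px,pz=.645,.044
t0=np.array([51,54])/1000
F=[]
st=r.servo_line([0.712,-0.085,0.087],vel=.03,f_stop=40); print(st)
base=np.array([.711,.087])
for a in (56,68,80,92,104):
    a=np.radians(a); t=.0743*np.array([np.cos(a),np.sin(a)])
    d=base+t-t0
    s=r.servo_line([d[0],-0.0855,d[1]],vel=.05,f_stop=60); F.append((s,r.read_eef_pos().round(4),r.read_ft_force().round(1)))
    if s: break
print(*F,sep="\n")
p=r.read_eef_pos()
r.hold(.5)
r.servo_line([p[0],p[1],0.22],vel=.15)
r.movep([0.60,-0.06,0.25],rot)
c=snap("wrist","wrist3.png"); print(r.read_t())
cv2.imwrite("pics/w3z.png",cv2.resize(c["color"][40:340,190:590],None,fx=2,fy=2,interpolation=2)[:,:,::-1])
```

```text
False
(False, array([ 0.7016, -0.0856,  0.0951]), array([1.4, 0.3, 2. ]))
(False, array([ 0.6875, -0.0855,  0.1016]), array([0. , 0.9, 0.2]))
(False, array([ 0.6728, -0.0856,  0.1064]), array([ 0.3, -0.6, -1.5]))
(False, array([ 0.6573, -0.0855,  0.1074]), array([0.1, 0.7, 0.2]))
(False, array([ 0.6419, -0.0855,  0.1051]), array([-0.5, -0.3,  0.8]))
12.2667
```

View pics/w3z.png

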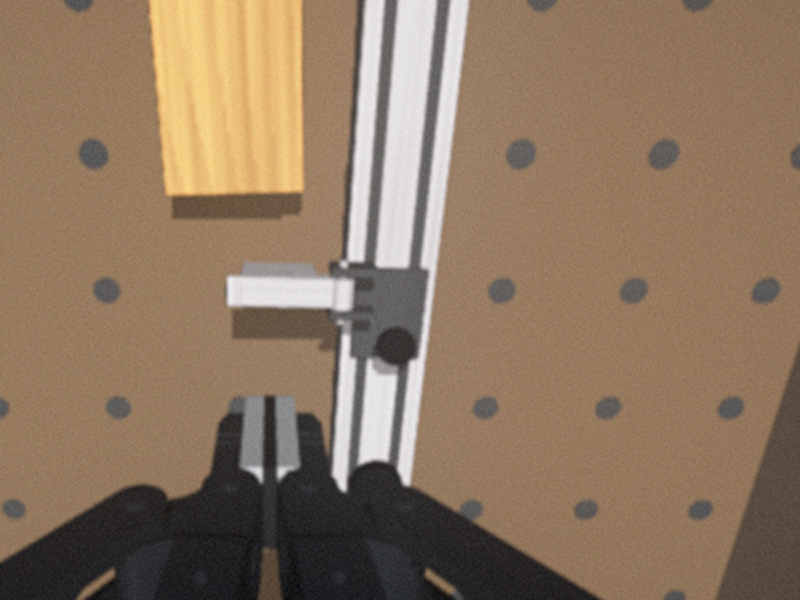

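The stop is down: the arm lies across at zoom (230–350,290). Next I'll push the board to the fence with both open fingers in line with it, then push it along the fence by the handle end.

```bash
cat > p.py <<'E'
from h import *
ORI=[np.pi,0,-0.024]; s=0.024
def face(y): return .651+s*y
def push_x(yc,far=.006,back=.025,f=15,vel=.05):
    x1=face(yc)-.09-.011
    r.servo_line([x1-back-.03,yc,.12],ORI,vel=.2) if False else r.movep([x1-back,yc,.10],ORI)
    r.servo_line([x1-back,yc,.003],vel=.12)
    st=r.servo_line([x1+far,yc-s*0,.003],vel=vel,f_stop=f)
    p=r.read_eef_pos(); F=r.read_ft_force(); print("x push",st,p.round(4),(p[0]-x1).round(4),F.round(1))
    r.servo_line([p[0]-.02,p[1],p[2]],vel=.1); r.servo_line([p[0]-.02,p[1],.10],vel=.2)
E
python3 - <<'E'
from p import *
r.movep([.50,.04,.20],ORI); r.set_gripper(.8)
push_x(.08,back=.055)
r.set_gripper(0)
c=snap("wrist","wrist4.png"); print(r.read_t())
r.movep([.612,.30,.13],ORI); r.servo_line([.612,.30,.012],vel=.12)
st=r.servo_line([.612-s*.09,.21,.012],vel=.05,f_stop=12)
p=r.read_eef_pos(); print(st,p.round(4),r.read_ft_force().round(1))
r.servo_line([p[0],p[1]+.03,p[2]],vel=.1); r.servo_line([p[0],p[1]+.03,.15],vel=.2)
for n in("scene","side"): snap(n,n+"5.png")
r.movep([.52,.03,.26],[np.pi,0,np.pi/2]); c=snap("wrist","wrist5.png"); print(r.read_t())
cv2.imwrite("pics/w5z.png",cv2.resize(c["color"][0:300,190:590],None,fx=2,fy=2,interpolation=2)[:,:,::-1])
E
```

```text
x push True [0.5521 0.0799 0.0025] 0.0002 [ 0.1 -0.3 -0.1]
18.7
True [0.6102 0.2201 0.012 ] [-0.2 10.2  1.8]
25.425
```

View pics/w5z.png

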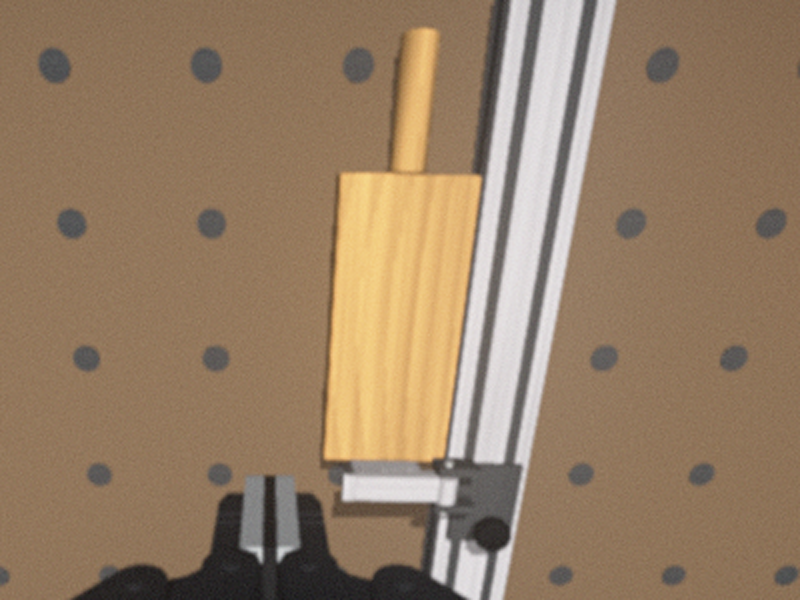

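The board lies along the fence with its end at the stop (end edge at zoom row 461, right edge along the fence). I'll do one light seating push each way, then measure.

Run:
```python
from p import *
r.movep([.50,.03,.15],ORI); r.set_gripper(.8)
push_x(.03,f=14,vel=.03)
r.set_gripper(0)
r.movep([.611,.25,.13],ORI); r.servo_line([.611,.25,.012],vel=.12)
st=r.servo_line([.611-s*.04,.21,.012],vel=.03,f_stop=12)
p=r.read_eef_pos(); print(st,p.round(4))
r.servo_line([p[0],p[1]+.03,p[2]],vel=.1); r.servo_line([p[0],p[1]+.03,.15],vel=.2)
r.movep([.59,.03,.26],[np.pi,0,np.pi/2]); c=snap("wrist","wrist6.png"); print(r.read_t())
for n in("scene","side"): snap(n,n+"6.png")
# board edge against fence face
hsv=cv2.cvtColor(c["color"],cv2.COLOR_RGB2HSV)
m=((hsv[...,0]>12)&(hsv[...,0]<26)&(hsv[...,1]>85)&(hsv[...,2]>185)).astype(np.uint8)
n,l,st,ce=cv2.connectedComponentsWithStats(m); i=1+np.argmax(st[1:,4]); print(st[i])
ys,xs=np.nonzero(l==i); P=np.array([onz(c,x,y,.024)[:2] for x,y in zip(xs,ys)])
bl=[];E=[];F=[]
for v in range(ys.min(),ys.max()+1,2):
    x=xs[ys==v]
    if len(x)<40: continue
    E.append(onz(c,x.max()+.5,v,.024)[:2]); bl.append(len(x))
    w=(hsv[v,:,1]<60)&(hsv[v,:,2]>140); q=np.nonzero(w)[0]; q=q[(q>x.max())]
    if len(q): F.append(onz(c,q[0]-.5,v,.03)[:2])
for nm,A in(("board",E),("fence",F)):
    A=np.array(A); k=np.polyfit(A[:,1],A[:,0],1); print(nm,k,np.polyval(k,[-.06,.1]))
print("end y", P[:,1].min(), "stop px view")
cv2.imwrite("pics/w6z.png",cv2.resize(c["color"][0:280,200:460],None,fx=2.1,fy=2.1,interpolation=2)[:,:,::-1])
```

```text
x push True [0.551  0.03   0.0026] 0.0003 [-0.  -0.1 -0. ]
True [0.6103 0.22   0.0119]
37.45
[  305    14    71   217 10341]
board [0.02231972 0.65011526] [0.64877607 0.65234723]
fence [0.02259475 0.65007851] [0.64872282 0.65233798]
end y -0.07233240039962027 stop px view
```

View pics/w6z.png

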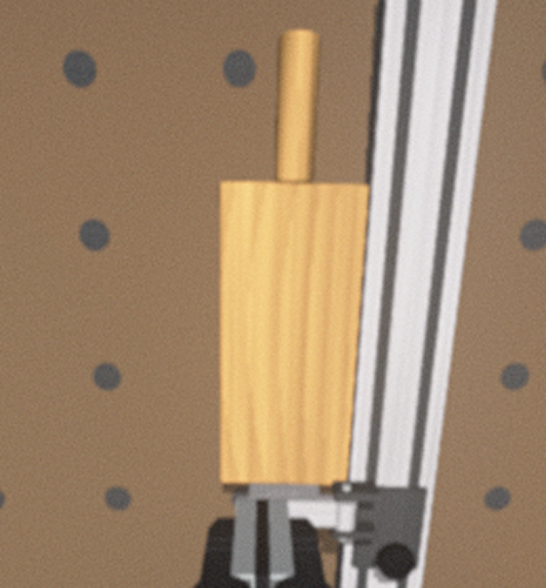

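The board edge matches the fence line to about 0.1 mm, and both handle pushes stopped at the same place on the stop. The gripper is clear at 0.26 m, so I'm handing in.

```bash
python3 -c "
from h import *
print(r.finish_job(), r.read_t())"
```

```text
the job is handed in; nothing more can be done
the job is handed in; nothing more can be done
```

The stop is flipped down, the board lies flat against the fence with its square end against the stop, nothing else was touched, and I handed the job in at about 37 s with the gripper clear.

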